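# Set a square to a line and weigh it down

### The job

Lay the steel square to the clamped aluminium plate for marking out: stock standing flat on the bench with its blade-side face flush along the plate's long near edge, blade across the plate with its outer edge right along the pen line, and let go of it. Then set the round steel weight upright on the middle of the blade to hold it, without shifting the square; do not drop either of them. Leave the pencil, tape measure, offcut, screwdriver and spanner where they lie.

Things in the scene. Friction and masses are not known exactly. Their poses are not given: they have to be found in the camera images.
- plate: Bare aluminium plate, 140 (x) x 240 (y) x 12 (z) mm, fixed flat on the bench; a low dark toe clamp (26 mm high) at each short end, 107 mm and more from the middle, far half. Origin: centre of its underside. x points away from the robot, y to the left along the plate, z up; its straight near edge, facing the robot, is x = -70 mm.
- mark: Straight dark pen line, 2.5 mm wide, ruled right across the plate's top from near to far edge, square to the near edge, 0 to 80 mm left of the plate's middle. Origin: middle of the line, 70 mm from the near edge, on the plate's top. x runs along the line away from the robot, y to the left.
- square: Loose L-shaped steel square, about 0.45 kg, mostly in the stock. Stock: dark bar 30 (x) x 120 (y) x 40 (z) mm standing on the bench. Blade: bright strip 140 long (+x), 32 wide, 3.5 thick, leaving the stock's +x face at its +y end, outer edge level with that end; its underside is 13.5, its top 17 mm up, so it passes 1.5 mm over the plate. Origin under the stock's middle; x along the blade, y towards the blade end.
- stock_centre (a point): Centre of the square's stock, half-way up (20 mm above the bench); axes as the square's. The +x face (15 mm from here) goes against the plate. Grip the stock across its 30 mm width, on the 88 mm (y -60 to +28 mm) clear of the blade, with the fingertips over 12 mm above the bench, as one finger comes over the plate.
- face_outer (a point): On the square: end of the stock's +x face where the blade's outer edge starts (x +15, y +60 mm from stock_centre, 15 mm above the stock's underside). Axes as the square's.
- face_inner (a point): On the square: the other end of the stock's +x face (x +15, y -60 mm from stock_centre, same height). Axes as the square's.
- blade_tip (a point): On the square: the blade's tip corner on its outer edge (x +155, y +60 mm from stock_centre, same height). Axes as the square's.
- blade_middle (a point): On the square: about the middle of the blade's top face (x +90, y +44 mm from stock_centre, 17 mm above the stock's underside); from here the blade runs 75 mm back to the stock, 65 mm on to the tip and 16 mm to either side. Axes as the square's.
- weight_centre (a point): Centre, half-way up, of a loose bright steel layout weight, about 0.5 kg, 56 mm high: round base 48 mm across, 26 mm high; grip knob 25 mm across from 34 mm up to the 56 mm top. Stands upright: centre 28 mm above the bench, 45 mm once on the blade. z up.
- weight: The weight as a whole; origin at the centre of its underside (28 mm below weight_centre).
- pencil: flat carpenter's pencil stub, 90 x 13 x 8 mm, lying on the plate towards the right end; origin under its middle. Bystander
- tape: grey tape measure, 65 x 32 x 62 mm, standing on the bench left of the middle, nearer the robot than the plate; origin under its middle. Bystander
- offcut: small aluminium offcut, 50 x 60 x 12 mm, flat on the bench beyond the plate; origin under its middle. Bystander
- driver: black-handled screwdriver lying crosswise beyond the plate; origin about its middle. Bystander
- spanner: steel spanner lying beyond and right of the plate; origin about its middle. Bystander
Mind the look-alikes: they are no part of the job. Several things have the shape of the square; the one meant has the colours described above.

How it is judged:
By the outcome, as a careful person would: the job done as asked, in the order asked, and still so for the second after the job is handed in, with the robot touching nothing.
It also fails if it takes over 62 s, if anything falls off the work surface, if the arm or the gripper's body presses on something with over 40 N, if the wrist force passes 120 N, or if a joint passes its speed limit or range.

### The arm

A 7-joint arm with a two-finger parallel gripper is mounted at the origin on the work surface. World frame = base frame: x ahead of the robot, y to its left, z up, the work surface at z = 0. Lengths are in m, angles in rad, forces in N, time in s.
With the tool pointing down it reaches from about 0.425 to 1.025 m from the base axis. Payload 9.4 kg.
Tool frame: the origin (TCP) lies at the very end of the fingers, on their centre line; the grasp point (between the pads) lies 19 mm behind it; y points along the fingers, z is the direction in which the jaws open and shut, and the axes are right-handed (so a half turn about y gives the same grasp; the last joint's range is limited). The gripper opens to 93 mm and grips with 3 to 60 N. Pads are 15 mm wide; open, the fingers measure 128 mm over their backs; the gripper's body (75 mm by 188 mm) begins 65 mm behind the grasp point.
Start: joints at [-1.228, 0.599, -0.003, 1.599, 0.002, 0.943, -0.08], TCP at [0.295, 0.662, 0.219] pointing down, gripper open.
Joint ranges: [-2.57, 2.57], [-0.35, 1.97], [-1.29, 1.29], [0.11, 2.56], [-1.05, 4.19], [0.11, 1.86], [-2.63, 2.63]. Speed limits (rad/s): [2.22, 2.22, 3.01, 3.01, 3.14, 3.14, 3.14].

### API

Orientations are given as [roll, pitch, yaw] about the fixed x, y, z axes, in that order (R = Rz(yaw) Ry(pitch) Rx(roll)).
In Python, from cell import observe, capture, camera_info, hand_in gives the robot as it stands.
- The arm moves only by the tool apply_moves, never from a script. Its argument "rows" is a list of rows, each an object with "jaw": the closure in counts, from 0 (fully open) to 255 (shut); "delta_pos": the shift along the tool's x, y, z in mm, a list of three; "turn": the turn, a rotation vector about the tool's x, y, z in degrees, a list of three. A call has 1 to 5 rows; each row shifts and turns the commanded pose from where the row before left it, along the tool's axes as they then stand; what a row does not reach is not made up. A row lasts 1/10 s, in which the tool goes at most 50 mm and 8.59 degrees, less where a joint would pass 70% of its speed; a pose out of reach is approached as far as the arm can. A call is refused whole if a number of a shift passes 50 or a number of a turn 8.59, either way. A call with a gripper value outside its range is refused whole. The fingers move at their own pace and stop on an object; "grip_force" is the grip in N (left out, the last holds). Time passes only in rows, so rows that do not move let the fingers close. It gives the time, the measured TCP pose, the force and the opening at its end, in the units of the state.
- observe(): the state, without advancing time (a new reading comes with each control period).
- capture(name): name is "side" or "top" or "wrist"; returns the picture (384x512x3 uint8, red, green, blue); there is no depth.
- camera_info(name): a dict with "fx", "fy", "cx", "cy" (pixels), "R" (3x3) and "t" (3): a world point X has camera coordinates R X + t. Camera axes: x right, y down, z forward; pixel columns grow to the right and rows downward; lengths in m; the calibration is good to about 2 mm. A picture is of the moment at which its call begins: read the wrist's pose just before it. camera_info takes no time and is no camera call; for the wrist camera it gives the pose at the moment of the call.
- hand_in(): hands the job in, once; it reports no verdict.
The state is a dict: "time_s": time; "joint_pos": joint angles; "qvel": joint speeds; "effort": joint torques, N m; "tool_pos": TCP position; "eef_rot": TCP orientation; "wrist_force": force on the tool from outside, world axes, zero at the start; "torque": the same for the moment, N m; "gripper_width": finger opening in m.
Only numpy, scipy, OpenCV 4.12 (cv2) and the standard library are available. Lean on these libraries where they do the work, as an engineer would, in place of code of your own. Each camera call takes 0.05 s, during which the arm holds its last target. There are 200 camera calls.

## Working session

There is one attempt and no reset: what is moved stays moved. The work goes in short steps, Python scripts to look and compute and a tool call to move; the robot and the scene stay as the last step left them, time stands still between calls to the robot, and variables do not carry over. Pictures are saved under pics/ and viewed, about 8 in all and at most 12, crops included, and the job is handed in when it is done.

Besides the shell and the picture viewer there is one more tool, called after "Call:" as a command line: name --argument value ..., lists and objects as JSON in quotes. apply_moves: Moves the arm, as the interface text tells. Its arguments: {"type":"object","properties":{"rows":{"type":"array","items":{"type":"object","properties":{"jaw":{"type":"number"},"delta_pos":{"type":"array","items":{"type":"number"}},"turn":{"type":"array","items":{"type":"number"}}}}},"grip_force":{"type":"number"}},"required":["rows"]}

```bash
ls; mkdir -p pics; python3 - <<'E'
from cell import *
import cv2,numpy as np
s=observe();print({k:np.round(v,3).tolist() for k,v in s.items()})
for n in("top","side"):
    im=capture(n);cv2.imwrite(f"pics/{n}0.png",im[:,:,::-1]);i=camera_info(n);print(n,{k:np.round(v,3).tolist() for k,v in i.items()})
a=cv2.imread("pics/top0.png");cv2.imwrite("pics/top0b.png",cv2.resize(a,(800,600)))
a=cv2.imread("pics/side0.png");cv2.imwrite("pics/side0b.png",cv2.resize(a,(800,600)))
E
```

```text
pics
{'time_s': 0.0, 'joint_pos': [-1.228, 0.6, -0.003, 1.6, 0.002, 0.943, -0.08], 'qvel': [-0.0, 0.001, 0.0, 0.001, -0.0, -0.0, -0.001], 'effort': [-0.001, -76.507, 1.497, -25.235, -0.052, 0.017, 0.0], 'tool_pos': [0.295, 0.662, 0.218], 'eef_rot': [-1.572, -0.0, -0.42], 'wrist_force': [-0.09, -0.08, -0.132], 'torque': [0.014, 0.04, -0.053], 'gripper_width': 0.093}
top {'fx': 475.228, 'fy': 475.228, 'cx': 262.279, 'cy': 192.36, 'R': [[-0.0, -1.0, -0.001], [-0.984, 0.0, -0.179], [0.179, 0.0, -0.984]], 't': [-0.065, 0.59, 1.389]}
side {'fx': 369.436, 'fy': 369.436, 'cx': 260.831, 'cy': 194.37, 'R': [[0.898, -0.439, -0.0], [-0.217, -0.443, -0.87], [0.382, 0.782, -0.493]], 't': [-0.542, 0.147, 0.963]}
```

View pics/top0b.png

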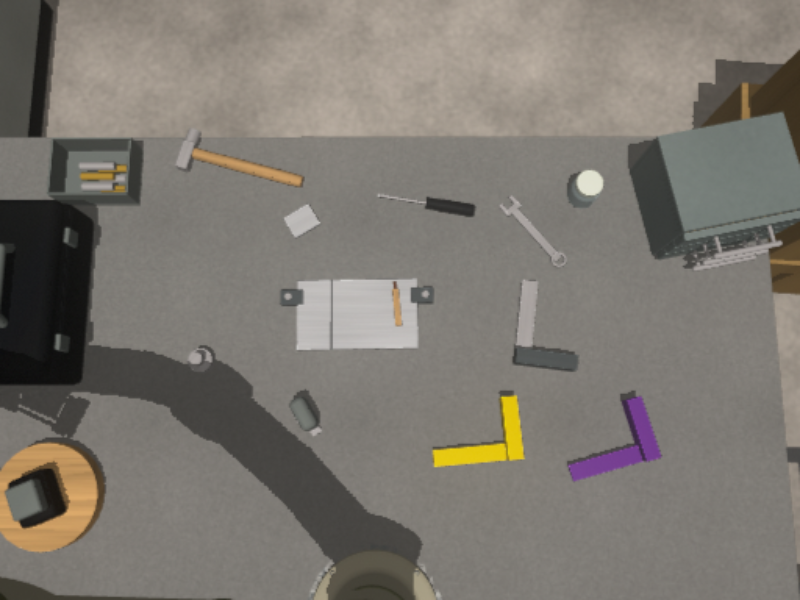

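View pics/side0b.png

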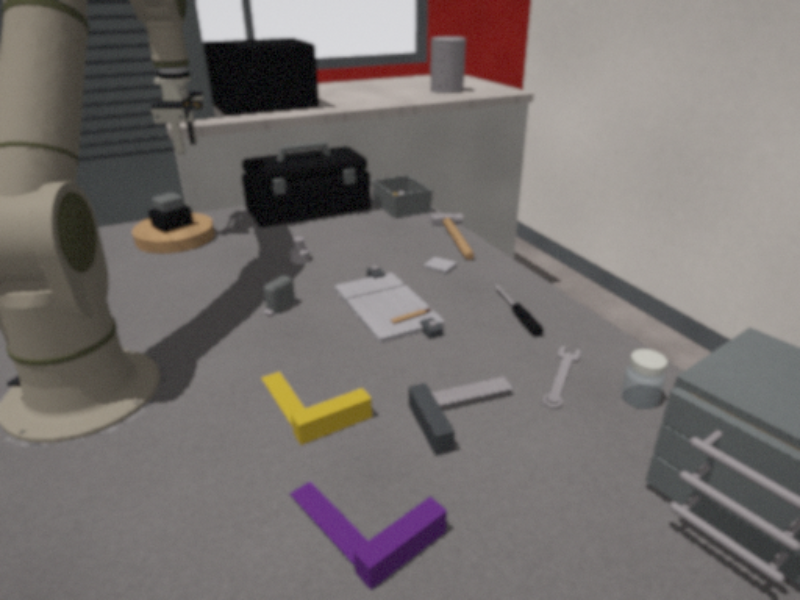

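The top view shows the plate at (357,314), the pen line at x≈332, the dark/bright square with its stock at (545,358) and blade at (528,312), and the weight at (201,356). The yellow and purple squares are decoys. I'll get rough positions, then go and look with the wrist camera.

```bash
cat > h.py <<'E'
from cell import *
import cv2,numpy as np
def ray(i,uv,z):
    uv=np.atleast_2d(uv).astype(float);R=np.array(i["R"]);t=np.array(i["t"])
    d=np.c_[(uv[:,0]-i["cx"])/i["fx"],(uv[:,1]-i["cy"])/i["fy"],np.ones(len(uv))]@R
    c=-R.T@t
    return c+d*((z-c[2])/d[:,2])[:,None]
def proj(i,X):
    p=np.atleast_2d(X)@np.array(i["R"]).T+np.array(i["t"])
    return np.c_[p[:,0]/p[:,2]*i["fx"]+i["cx"],p[:,1]/p[:,2]*i["fy"]+i["cy"]]
E
python3 - <<'E'
from h import *
i=camera_info("top")
for n,u,v,z in [("plateTL",297,280,.012),("TR",417,279,.012),("BL",298,349,.012),("BR",418,347,.012),("lineB",332,348,.012),("lineT",332,281,.012),("stock L near",516,362,.0),("stock R near",575,370,0.0),("stockTL",517,346,.04),("stockTR",577,352,.04),("tipL",524,281,.017),("tipR",537,282,.017),("w",197,357,.056)]:
    print(n,np.round(ray(i,(u*.64,v*.64),z)[0],3))
s=observe();c=camera_info("wrist");R=np.array(c["R"]);print("wristcam pos",-R.T@c["t"],R.round(3).tolist(),c["fx"],s["tool_pos"])
E
```

```text
plateTL [0.64  0.161 0.012]
TR [ 0.642 -0.08   0.012]
BL [0.501 0.156 0.012]
BR [ 0.504 -0.081  0.012]
lineB [0.503 0.089 0.012]
lineT [0.638 0.091 0.012]
stock L near [ 0.476 -0.276  0.   ]
stock R near [ 0.46  -0.393  0.   ]
stockTL [ 0.503 -0.273  0.04 ]
stockTR [ 0.491 -0.389  0.04 ]
tipL [ 0.637 -0.294  0.017]
tipR [ 0.634 -0.32   0.017]
w [0.48  0.342 0.056]
wristcam pos [0.23163708 0.69021355 0.382858  ] [[0.408, 0.913, -0.002], [0.884, -0.394, 0.252], [0.229, -0.104, -0.968]] 308.3670711805241 [0.29532343 0.66165232 0.21785722]
```

```bash
cat >> h.py <<'E'
def plan(tgt,yaw,n,start=None,syaw=None):
    "rows (tool axes, tool pointing down) from the present pose to tgt,yaw(deg)"
    s=observe();p=np.array(s["tool_pos"] if start is None else start);y=np.degrees(s["eef_rot"][2]) if syaw is None else syaw
    d=(np.array(tgt)-p)/n;dy=(yaw-y)/n
    print("from",p.round(4),round(y,2),"step",(np.linalg.norm(d)*1e3).round(1),"turn/row [0,%.2f,0]"%-dy)
    for k in range(n):
        a=np.radians(y+k*dy);c,q=np.cos(a),np.sin(a)
        print([round(float(v*1e3),1) for v in (c*d[0]+q*d[1],-d[2],-q*d[0]+c*d[1])])
        if abs(dy)<.01: break
E
python3 -c "
from h import *
plan([.52,.22,.20],-90,11)"
```

```text
from [0.2953 0.6617 0.2179] -24.05 step 45.1 turn/row [0,6.00,0]
[35.0, 1.6, -28.3]
[37.8, 1.6, -24.5]
[40.1, 1.6, -20.4]
[42.1, 1.6, -16.1]
[43.5, 1.6, -11.7]
[44.5, 1.6, -7.1]
[45.0, 1.6, -2.4]
[45.0, 1.6, 2.3]
[44.5, 1.6, 7.0]
[43.5, 1.6, 11.6]
[42.1, 1.6, 16.1]
```

Call:
apply_moves --rows '[{"jaw": 0,"delta_pos": [35,1.6,-28.3],"turn": [0,6,0]},{"jaw": 0,"delta_pos": [37.8,1.6,-24.5],"turn": [0,6,0]},{"jaw": 0,"delta_pos": [40,1.6,-20.4],"turn": [0,6,0]},{"jaw": 0,"delta_pos": [42,1.6,-16],"turn": [0,6,0]},{"jaw": 0,"delta_pos": [43.5,1.6,-11.7],"turn": [0,6,0]}]'

```text
time_s: 0.6
tool_pos: [0.398, 0.4598, 0.2104]
eef_rot: [-1.571, -0.0, -0.948]
wrist_force: [0.3, 0.3, 0.2]
gripper_width: 0.093
```

Call:
apply_moves --rows '[{"jaw": 0,"delta_pos": [44.5,1.6,-7],"turn": [0,6,0]},{"jaw": 0,"delta_pos": [45,1.6,-2.4],"turn": [0,6,0]},{"jaw": 0,"delta_pos": [45,1.6,2.3],"turn": [0,6,0]},{"jaw": 0,"delta_pos": [44.5,1.6,7],"turn": [0,6,0]},{"jaw": 0,"delta_pos": [43.5,1.6,11.6],"turn": [0,6,0]}]'

```text
time_s: 1.1
tool_pos: [0.4999, 0.259, 0.2025]
eef_rot: [-1.571, -0.0, -1.471]
wrist_force: [0.4, -0.2, -0.8]
gripper_width: 0.0933
```

Call:
apply_moves --rows '[{"jaw": 0,"delta_pos": [42,1.6,16],"turn": [0,6,0]},{"jaw": 0,"delta_pos": [0,0,0],"turn": [0,0,0]},{"jaw": 0,"delta_pos": [0,0,0],"turn": [0,0,0]}]'

```text
time_s: 1.4
tool_pos: [0.5199, 0.2197, 0.2008]
eef_rot: [-1.571, -0.0, -1.573]
wrist_force: [0.0, 0.8, -0.2]
gripper_width: 0.0932
```

```bash
python3 - <<'E'
from h import *
s=observe();i=camera_info("wrist");im=capture("wrist");cv2.imwrite("pics/w1.png",im[:,:,::-1])
cv2.imwrite("pics/w1b.png",cv2.resize(im,(800,600),interpolation=cv2.INTER_CUBIC)[:,:,::-1])
np.save("w1.npy",{k:np.array(i[k]) for k in i},allow_pickle=True)
print(s["time_s"],s["tool_pos"],s["eef_rot"],s["wrist_force"],s["qvel"])
print(proj(i,[[.503,.09,.012],[.64,.09,.012],[.5,.16,.012],[.64,.16,.012],[.48,.342,.056]])*800/512)
E
```

```text
1.4 [0.51992827 0.21973146 0.20084242] [-1.57117610e+00 -3.07804103e-04 -1.57325932e+00] [ 0.01312403  0.77955862 -0.15409254] [-0.03220072  0.0002304  -0.03587598 -0.00378758 -0.0032179   0.00042612
  0.00098968]
[[376.50992152 427.63027142]
 [544.67989797 427.24676518]
 [371.50048173 346.56742734]
 [551.426543   346.14151032]
 [329.46341925  83.40229156]]
```

View pics/w1b.png

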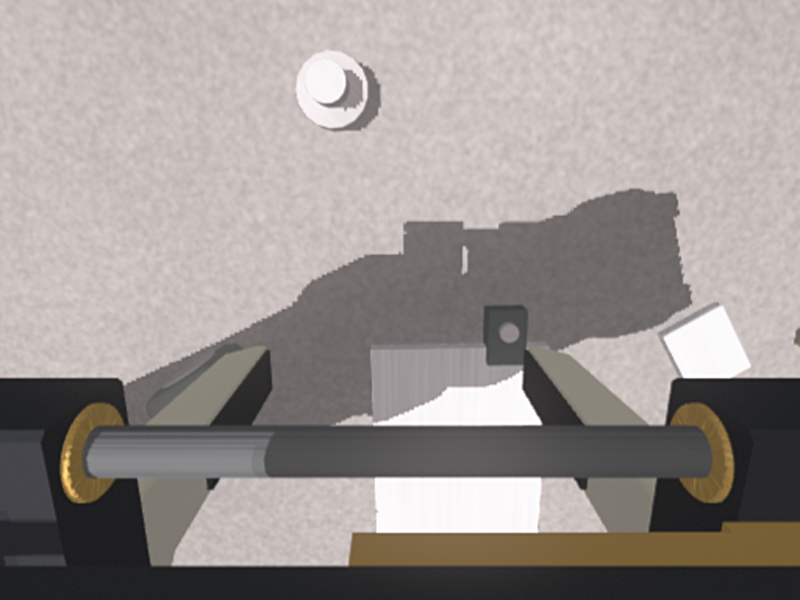

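The wrist view shows the weight's knob at (326,81) and its base at (332,90). The gripper's rod hides the pen line, so I'll move on to expose the line and then look at the square.

Call:
apply_moves --rows '[{"jaw": 0,"delta_pos": [48,4,8],"turn": [0,0,0]},{"jaw": 0,"delta_pos": [48,4,8],"turn": [0,0,0]},{"jaw": 0,"delta_pos": [48,4,8],"turn": [0,0,0]},{"jaw": 0,"delta_pos": [48,4,8],"turn": [0,0,0]},{"jaw": 0,"delta_pos": [48,4,8],"turn": [0,0,0]}]'

```text
time_s: 1.95
tool_pos: [0.5597, -0.0189, 0.1808]
eef_rot: [-1.571, 0.001, -1.567]
wrist_force: [0.9, 0.5, 1.4]
gripper_width: 0.0931
```

Call:
apply_moves --rows '[{"jaw": 0,"delta_pos": [0,0,0],"turn": [0,0,0]},{"jaw": 0,"delta_pos": [0,0,0],"turn": [0,0,0]},{"jaw": 0,"delta_pos": [0,0,0],"turn": [0,0,0]}]'

```text
time_s: 2.25
tool_pos: [0.5595, -0.0169, 0.1809]
eef_rot: [-1.571, 0.001, -1.568]
wrist_force: [-0.2, -0.9, -0.1]
gripper_width: 0.0931
```

```bash
python3 - <<'E'
from h import *
i=camera_info("wrist");im=capture("wrist");cv2.imwrite("pics/w2.png",im[:,:,::-1])
np.save("w2.npy",{k:np.array(i[k]) for k in i},allow_pickle=True)
cv2.imwrite("pics/w2b.png",cv2.resize(im,(800,600),interpolation=cv2.INTER_CUBIC)[:,:,::-1])
print(observe()["tool_pos"])
E
```

```text
[ 0.55948963 -0.01676918  0.18093904]
```

Call:
apply_moves --rows '[{"jaw": 0,"delta_pos": [50,0,-4],"turn": [0,0,0]},{"jaw": 0,"delta_pos": [50,0,-4],"turn": [0,0,0]},{"jaw": 0,"delta_pos": [50,0,-4],"turn": [0,0,0]},{"jaw": 0,"delta_pos": [50,0,-4],"turn": [0,0,0]},{"jaw": 0,"delta_pos": [50,0,-4],"turn": [0,0,0]}]'

```text
time_s: 2.8
tool_pos: [0.5402, -0.2681, 0.1812]
eef_rot: [-1.57, 0.001, -1.567]
wrist_force: [0.8, 0.1, -0.1]
gripper_width: 0.0931
```

Call:
apply_moves --rows '[{"jaw": 0,"delta_pos": [50,0,0],"turn": [0,0,0]},{"jaw": 0,"delta_pos": [50,0,0],"turn": [0,0,0]},{"jaw": 0,"delta_pos": [40,0,0],"turn": [0,0,0]},{"jaw": 0,"delta_pos": [0,0,0],"turn": [0,0,0]},{"jaw": 0,"delta_pos": [0,0,0],"turn": [0,0,0]}]'

```text
time_s: 3.3
tool_pos: [0.54, -0.4074, 0.1806]
eef_rot: [-1.571, 0.001, -1.571]
wrist_force: [0.3, 0.7, -0.1]
gripper_width: 0.0928
```

```bash
python3 - <<'E'
from h import *
i=camera_info("wrist");im=capture("wrist");cv2.imwrite("pics/w3.png",im[:,:,::-1])
np.save("w3.npy",{k:np.array(i[k]) for k in i},allow_pickle=True)
cv2.imwrite("pics/w3b.png",cv2.resize(im,(800,600),interpolation=cv2.INTER_CUBIC)[:,:,::-1])
print(observe())
E
```

```text
{'time_s': 3.35, 'joint_pos': array([ 0.38699129,  0.5922282 ,  0.27313132,  1.76582242, -0.21035529,
        0.81300402,  0.76292338]), 'qvel': array([-0.01725247, -0.00942156, -0.00439203,  0.00954587, -0.00044669,
       -0.00078932,  0.00170103]), 'effort': array([ 2.23611765e+00, -7.08783817e+01,  7.19039217e+00, -2.25410968e+01,
        8.02022754e-02,  1.53024407e-02,  2.16695631e-02]), 'tool_pos': array([ 0.54031491, -0.40619981,  0.18067597]), 'eef_rot': array([-1.57093166e+00,  1.45055473e-03, -1.56909245e+00]), 'wrist_force': array([-0.55297325,  0.93231938, -0.65770599]), 'torque': array([-0.01499029,  0.0419705 ,  0.02552927]), 'gripper_width': 0.09281446807209141}
```

View pics/w2b.png

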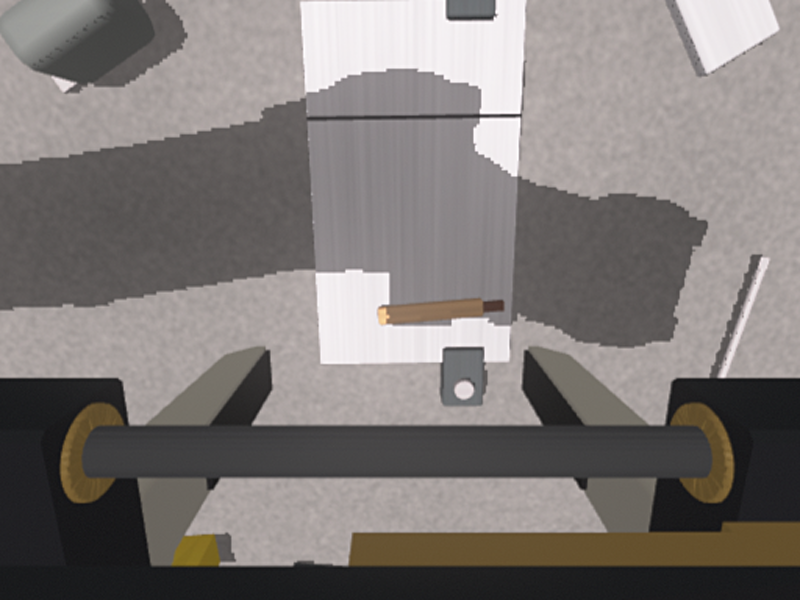

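View pics/w3b.png

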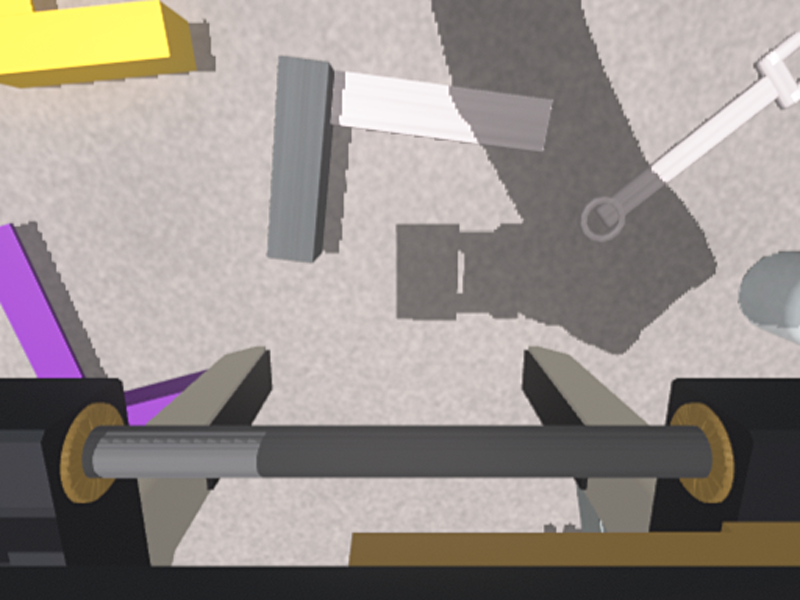

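Picture w2 shows the pen line running (308,118)–(521,115) and the plate's near edge running (303,10)–(320,362). Picture w3 shows the dark stock's top corners at (279,56), (330,64), (314,262) and (267,256), and the blade's outer edge running (344,72)–(552,100). I'll refine these edges at sub-pixel level.

```bash
cat >> h.py <<'E'
def edge(g,a,b,w=5,n=60,mode="grad",trim=.06):
    "sub-pixel line near a-b (512-px coords): returns 2 points on the fitted line + rms"
    a,b=np.array(a,float),np.array(b,float);t=(b-a)/np.linalg.norm(b-a);nn=np.array([-t[1],t[0]])
    q=a+np.linspace(trim,1-trim,n)[:,None]*(b-a);o=np.arange(-w,w+.01,.25)
    P=(q[:,None]+o[:,None]*nn).astype(np.float32)
    S=cv2.remap(cv2.GaussianBlur(g,(0,0),.8).astype(np.float32),P[...,0],P[...,1],cv2.INTER_CUBIC)
    M=np.abs(np.gradient(S,axis=1)) if mode=="grad" else S.max(1,keepdims=True)-S
    k=M.argmax(1)
    W=np.where(np.abs(o[None]-o[k][:,None])<1.6,M**2,0);off=(W*o).sum(1)/W.sum(1)
    X=q+off[:,None]*nn
    for _ in range(4):
        l=cv2.fitLine(X.astype(np.float32),cv2.DIST_HUBER,0,.01,.01).ravel();r=(X-l[2:])@np.array([-l[1],l[0]])
        X=X[np.abs(r)<max(.4,2*np.median(np.abs(r)))]
    d,p=l[:2],l[2:]
    return np.array([p+d*((a-p)@d),p+d*((b-p)@d)]),round(float(r.std()),2),len(X)
def ld(n):
    return cv2.imread(f"pics/{n}.png"),np.load(f"{n}.npy",allow_pickle=True).item()
def seg(i,e,z):
    X=ray(i,e[0],z);d=X[1]-X[0];return X[:,:2].round(4).tolist(),"ang",round(float(np.degrees(np.arctan2(d[1],d[0]))),2),e[1:]
S=512/800
E
python3 - <<'E'
from h import *
im,i=ld("w2");g=cv2.cvtColor(im,cv2.COLOR_BGR2GRAY)
print("near",seg(i,edge(g,(303*S,10*S),(320*S,362*S)),.012))
print("far",seg(i,edge(g,(525*S,10*S),(511*S,340*S)),.012))
print("line",seg(i,edge(g,(310*S,118*S),(519*S,115*S),3,mode="dark"),.012))
im,i=ld("w3");g=cv2.cvtColor(im,cv2.COLOR_BGR2GRAY)
print("face",seg(i,edge(g,(330*S,64*S),(314*S,262*S),3),.04))
print("back",seg(i,edge(g,(279*S,56*S),(267*S,256*S),4),.04))
print("end+",seg(i,edge(g,(279*S,56*S),(330*S,64*S),4,trim=.12),.04))
print("end-",seg(i,edge(g,(267*S,256*S),(314*S,262*S),4,trim=.12),.04))
print("outer",seg(i,edge(g,(344*S,72*S),(552*S,100*S),4),.017))
print("inner",seg(i,edge(g,(340*S,124*S),(543*S,151*S),4),.017))
print("tip",seg(i,edge(g,(552*S,100*S),(543*S,151*S),4,trim=.12),.017))
im,i=ld("w1");print("weight",ray(i,(326*S,81*S),.056),ray(i,(331.5*S,90*S),.02))
E
```

```text
near ([[0.4989, 0.1514], [0.5027, -0.0814]], 'ang', -89.05, (0.15, 57))
far ([[0.6381, 0.1518], [0.6419, -0.0639]], 'ang', -88.99, (0.13, 54))
line ([[0.5025, 0.0887], [0.6386, 0.0909]], 'ang', 0.92, (0.07, 60))
face ([[0.5038, -0.2757], [0.4844, -0.3916]], 'ang', -99.52, (0.5, 32))
back ([[0.4707, -0.2711], [0.4562, -0.388]], 'ang', -97.09, (0.16, 59))
end+ ([[0.4718, -0.2702], [0.5012, -0.2739]], 'ang', -7.28, (0.07, 60))
end- ([[0.4566, -0.3887], [0.4866, -0.3926]], 'ang', -7.4, (0.07, 60))
outer ([[0.5068, -0.2744], [0.6386, -0.2911]], 'ang', -7.21, (0.1, 59))
inner ([[0.5033, -0.3061], [0.6352, -0.3228]], 'ang', -7.19, (0.08, 55))
tip ([[0.6389, -0.2917], [0.6347, -0.3225]], 'ang', -97.63, (0.12, 60))
weight [[0.47799172 0.34332513 0.056     ]] [[0.47660006 0.34407107 0.02      ]]
```

The square measures yaw −7.2° with its stock centre at (0.478, −0.3315), and all edges agree with each other. The plate's yaw is +0.95°. The target stock centre is (0.4859, 0.0285). Next I'll approach the stock.

Call:
apply_moves --rows '[{"jaw": 0,"delta_pos": [-18.7,25,-15.6],"turn": [0,1.83,0]},{"jaw": 0,"delta_pos": [-18.2,25,-16.2],"turn": [0,1.83,0]},{"jaw": 0,"delta_pos": [-17.6,25,-16.8],"turn": [0,1.83,0]},{"jaw": 0,"delta_pos": [-17.1,25,-17.3],"turn": [0,1.83,0]},{"jaw": 0,"delta_pos": [0,0,0],"turn": [0,0,0]}]'

```text
time_s: 3.85
tool_pos: [0.4745, -0.3273, 0.0785]
eef_rot: [-1.577, 0.005, -1.695]
wrist_force: [0.2, 0.3, -0.2]
gripper_width: 0.0927
```

Call:
apply_moves --rows '[{"jaw": 0,"delta_pos": [0,0,0],"turn": [0,0,0]},{"jaw": 0,"delta_pos": [0,0,0],"turn": [0,0,0]}]'

```text
time_s: 4.05
tool_pos: [0.4786, -0.3335, 0.0819]
eef_rot: [-1.569, -0.001, -1.697]
wrist_force: [0.6, -0.2, -0.7]
gripper_width: 0.0933
```

```bash
python3 - <<'E'
from h import *
plan([.478,-.3315,.016],-97.2,3)
i=camera_info("wrist");print(proj(i,[[.4708,-.272,.04],[.502,-.2745,.04]]))
E
```

```text
from [ 0.4786 -0.3335  0.0819] -97.25 step 22.0 turn/row [0,-0.02,0]
[-0.6, 22.0, -0.3]
[-0.6, 22.0, -0.3]
[-0.6, 22.0, -0.3]
[[230.65535659 126.68866164]
 [278.28708494 124.41968204]]
```

Call:
apply_moves --rows '[{"jaw": 0,"delta_pos": [-0.3,22,-0.2],"turn": [0,0,0]},{"jaw": 0,"delta_pos": [-0.3,22,-0.2],"turn": [0,0,0]},{"jaw": 0,"delta_pos": [0,14,0],"turn": [0,0,0]},{"jaw": 0,"delta_pos": [0,6,0],"turn": [0,0,0]},{"jaw": 0,"delta_pos": [0,0,0],"turn": [0,0,0]}]'

```text
time_s: 4.55
tool_pos: [0.4767, -0.3333, 0.0167]
eef_rot: [-1.571, 0.0, -1.7]
wrist_force: [-0.9, 0.1, 0.4]
gripper_width: 0.093
```

Call:
apply_moves --rows '[{"jaw": 0,"delta_pos": [0,0,0],"turn": [0,0,0]},{"jaw": 0,"delta_pos": [0,0,0],"turn": [0,0,0]}]'

```text
time_s: 4.75
tool_pos: [0.477, -0.3335, 0.0179]
eef_rot: [-1.57, -0.001, -1.7]
wrist_force: [-0.1, -0.3, 0.8]
gripper_width: 0.0933
```

Call:
apply_moves --rows '[{"jaw": 0,"delta_pos": [0,2,1],"turn": [0,0,0]},{"jaw": 120,"delta_pos": [0,0,0],"turn": [0,0,0]},{"jaw": 150,"delta_pos": [0,0,0],"turn": [0,0,0]},{"jaw": 255,"delta_pos": [0,0,0],"turn": [0,0,0]},{"jaw": 255,"delta_pos": [0,0,0],"turn": [0,0,0]}]' --grip_force 45

```text
time_s: 5.25
tool_pos: [0.4776, -0.3333, 0.0151]
eef_rot: [-1.571, -0.0, -1.699]
wrist_force: [0.4, 0.4, 0.4]
gripper_width: 0.0658
```

Call:
apply_moves --rows '[{"jaw": 255,"delta_pos": [0,0,0],"turn": [0,0,0]},{"jaw": 255,"delta_pos": [0,0,0],"turn": [0,0,0]},{"jaw": 255,"delta_pos": [0,0,0],"turn": [0,0,0]},{"jaw": 255,"delta_pos": [0,0,0],"turn": [0,0,0]},{"jaw": 255,"delta_pos": [0,0,0],"turn": [0,0,0]}]'

```text
time_s: 5.75
tool_pos: [0.4777, -0.3334, 0.0151]
eef_rot: [-1.571, -0.0, -1.699]
wrist_force: [0.4, -0.0, -0.7]
gripper_width: 0.0301
```

Call:
apply_moves --rows '[{"jaw": 255,"delta_pos": [0,-8,0],"turn": [0,0,0]},{"jaw": 255,"delta_pos": [0,-20,0],"turn": [0,0,0]},{"jaw": 255,"delta_pos": [0,-25,0],"turn": [0,0,0]},{"jaw": 255,"delta_pos": [0,-17,0],"turn": [0,0,0]},{"jaw": 255,"delta_pos": [0,0,0],"turn": [0,0,0]}]'

```text
time_s: 6.25
tool_pos: [0.4782, -0.3338, 0.0872]
eef_rot: [-1.568, -0.001, -1.7]
wrist_force: [0.6, -0.0, -5.5]
gripper_width: 0.0297
```

```bash
python3 - <<'E'
from h import *
s=observe();print(s["gripper_width"],s["wrist_force"],s["torque"])
plan([.478,.0266,.085],-89.05,12)
E
```

```text
0.029716837239188085 [ 0.56771193 -0.00743098 -5.54161169] [-0.11671117  0.10134174 -0.00364801]
from [ 0.4782 -0.3338  0.0872] -97.38 step 30.0 turn/row [0,-0.69,0]
[-29.8, 0.2, -3.9]
[-29.8, 0.2, -3.5]
[-29.9, 0.2, -3.2]
[-29.9, 0.2, -2.8]
[-29.9, 0.2, -2.4]
[-30.0, 0.2, -2.1]
[-30.0, 0.2, -1.7]
[-30.0, 0.2, -1.3]
[-30.0, 0.2, -1.0]
[-30.0, 0.2, -0.6]
[-30.0, 0.2, -0.2]
[-30.0, 0.2, 0.1]
```

Call:
apply_moves --rows '[{"jaw": 255,"delta_pos": [-15,0,-2],"turn": [0,-0.7,0]},{"jaw": 255,"delta_pos": [-30,0,-3.7],"turn": [0,-0.7,0]},{"jaw": 255,"delta_pos": [-30,0,-3.4],"turn": [0,-0.7,0]},{"jaw": 255,"delta_pos": [-30,0,-3],"turn": [0,-0.7,0]},{"jaw": 255,"delta_pos": [-30,0,-2.6],"turn": [0,-0.7,0]}]'

```text
time_s: 6.75
tool_pos: [0.4754, -0.1951, 0.0839]
eef_rot: [-1.573, 0.001, -1.637]
wrist_force: [0.6, -0.4, -5.2]
gripper_width: 0.0297
```

Call:
apply_moves --rows '[{"jaw": 255,"delta_pos": [-30,0,-2.2],"turn": [0,-0.7,0]},{"jaw": 255,"delta_pos": [-30,0,-1.9],"turn": [0,-0.7,0]},{"jaw": 255,"delta_pos": [-30,0,-1.5],"turn": [0,-0.7,0]},{"jaw": 255,"delta_pos": [-30,0,-1.1],"turn": [0,-0.7,0]},{"jaw": 255,"delta_pos": [-30,0,-0.8],"turn": [0,-0.7,0]}]'

```text
time_s: 7.25
tool_pos: [0.4742, -0.0452, 0.0841]
eef_rot: [-1.573, 0.0, -1.576]
wrist_force: [0.3, 0.8, -4.2]
gripper_width: 0.0296
```

Call:
apply_moves --rows '[{"jaw": 255,"delta_pos": [-30,0,-0.4],"turn": [0,-0.7,0]},{"jaw": 255,"delta_pos": [-30,0,0],"turn": [0,-0.6,0]},{"jaw": 255,"delta_pos": [-15,0,0],"turn": [0,0,0]},{"jaw": 255,"delta_pos": [0,0,0],"turn": [0,0,0]},{"jaw": 255,"delta_pos": [0,0,0],"turn": [0,0,0]}]'

```text
time_s: 7.75
tool_pos: [0.474, 0.028, 0.0844]
eef_rot: [-1.572, -0.0, -1.553]
wrist_force: [0.8, -1.1, -3.6]
gripper_width: 0.0295
```

```bash
python3 - <<'E'
from h import *
s=observe();print(s["gripper_width"],s["wrist_force"],s["torque"])
plan([.478,.0266,.0225],-89.05,3)
i=camera_info("wrist");im=capture("wrist");cv2.imwrite("pics/w4.png",im[:,:,::-1])
np.save("w4.npy",{k:np.array(i[k]) for k in i},allow_pickle=True)
cv2.imwrite("pics/w4b.png",cv2.resize(im,(800,600),interpolation=cv2.INTER_CUBIC)[:,:,::-1])
E
```

```text
0.029496421567193218 [ 0.77837805 -1.06153011 -3.61286183] [-0.1126137   0.13232856 -0.03815804]
from [0.474  0.028  0.0844] -88.98 step 20.7 turn/row [0,0.02,0]
[0.5, 20.6, 1.3]
[0.5, 20.6, 1.3]
[0.5, 20.6, 1.3]
```

View pics/w4b.png

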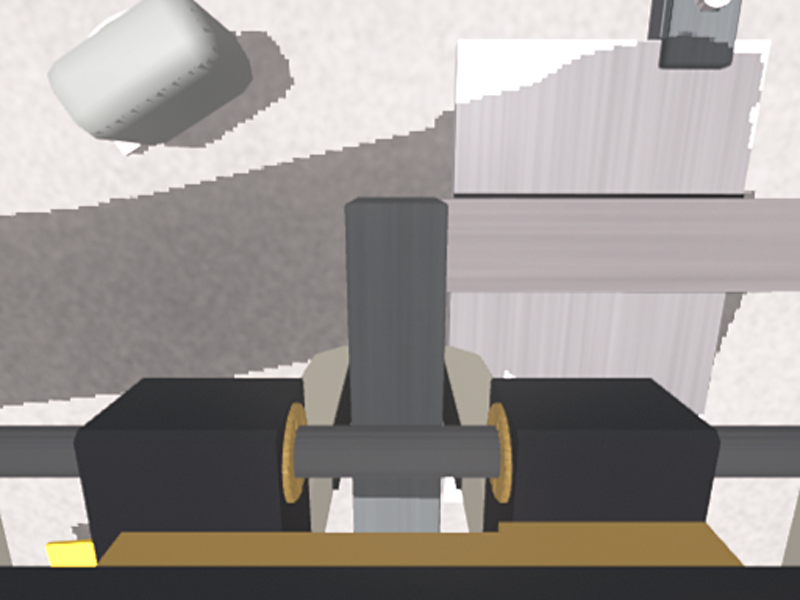

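The held square hangs level. The blade's outer edge is at row ≈199, the pen line at row ≈195, and the near edge is visible at column ≈456. I'll measure the offsets.

```bash
python3 - <<'E'
from h import *
im,i=ld("w4");g=cv2.cvtColor(im,cv2.COLOR_BGR2GRAY)
print("near",seg(i,edge(g,(457*S,45*S),(454.5*S,190*S),4),.012))
print("line",seg(i,edge(g,(458*S,195*S),(738*S,195*S),2,mode="dark"),.012))
for dz in(0,.001):
  print("outer",seg(i,edge(g,(460*S,199.5*S),(795*S,198.5*S),2.5),.017+.0693+dz))
print("inner",seg(i,edge(g,(460*S,292*S),(795*S,292*S),3),.017+.0693))
print("face",seg(i,edge(g,(447*S,210*S),(446*S,340*S),3),.04+.0693))
print("back",seg(i,edge(g,(346*S,210*S),(350*S,340*S),3),.04+.0693))
E
```

```text
near ([[0.4986, 0.1542], [0.4997, 0.091]], 'ang', -89.01, (0.12, 57))
line ([[0.5021, 0.0885], [0.6368, 0.0908]], 'ang', 0.99, (0.04, 60))
outer ([[0.4935, 0.0905], [0.6044, 0.0925]], 'ang', 1.02, (0.09, 60))
outer ([[0.4934, 0.0906], [0.6036, 0.0925]], 'ang', 1.02, (0.09, 60))
inner ([[0.4952, 0.0586], [0.6118, 0.06]], 'ang', 0.7, (0.16, 48))
face ([[0.4868, 0.088], [0.4896, 0.0488]], 'ang', -85.96, (0.35, 32))
back ([[0.4575, 0.0875], [0.4582, 0.0482]], 'ang', -89.06, (0.11, 60))
```

Call:
apply_moves --rows '[{"jaw": 255,"delta_pos": [0.7,20,1],"turn": [0,0,0]},{"jaw": 255,"delta_pos": [0.7,20,1],"turn": [0,0,0]},{"jaw": 255,"delta_pos": [0.3,15,1],"turn": [0,0,0]},{"jaw": 255,"delta_pos": [0,9,1],"turn": [0,0,0]},{"jaw": 255,"delta_pos": [0,2,0],"turn": [0,0,0]}]'

```text
time_s: 8.3
tool_pos: [0.4787, 0.0251, 0.0182]
eef_rot: [-1.572, -0.0, -1.556]
wrist_force: [-0.1, -0.7, -4.9]
gripper_width: 0.03
```

Call:
apply_moves --rows '[{"jaw": 255,"delta_pos": [0,0,0],"turn": [0,0,0]},{"jaw": 255,"delta_pos": [0,0,0],"turn": [0,0,0]},{"jaw": 255,"delta_pos": [0,0,0],"turn": [0,0,0]}]'

```text
time_s: 8.6
tool_pos: [0.4793, 0.0261, 0.0196]
eef_rot: [-1.57, 0.0, -1.555]
wrist_force: [-0.5, -0.5, -4.9]
gripper_width: 0.0294
```

```bash
python3 - <<'E'
from h import *
s=observe();print(s["tool_pos"],np.degrees(s["eef_rot"]),s["wrist_force"])
i=camera_info("wrist");im=capture("wrist");cv2.imwrite("pics/w5.png",im[:,:,::-1])
np.save("w5.npy",{k:np.array(i[k]) for k in i},allow_pickle=True)
g=cv2.cvtColor(im,cv2.COLOR_RGB2GRAY)
print(proj(i,[[.50,.0887,.012],[.6368,.0908,.012],[.495,.0885,.0195],[.63,.0908,.0195],[.4987,.152,.012]])/S)
cv2.imwrite("pics/w5b.png",cv2.resize(im[50:250,180:512],None,fx=2.4,fy=2.4,interpolation=cv2.INTER_CUBIC)[:,:,::-1])
E
```

```text
[0.47928699 0.02609606 0.01962838] [-8.99436794e+01  2.38997758e-03 -8.90693154e+01] [-0.51659983 -0.50050657 -4.86259803]
[[459.56275458 196.14940663]
 [849.14088127 196.48780839]
 [447.51916681 197.45303981]
 [849.34771883 197.10814924]
 [465.28251548  -7.6243851 ]]
```

View pics/w5b.png

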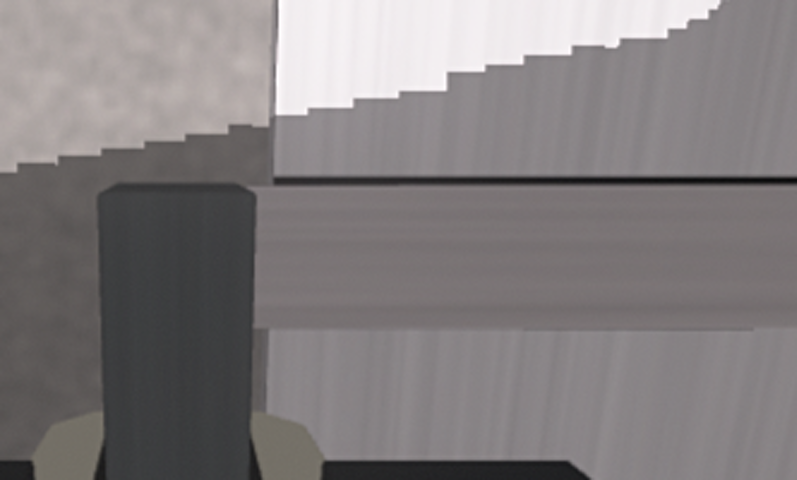

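The crop shows the pen line at row ≈181 and the blade's outer edge at ≈186, just on the line's lower side. I'll quantify that.

```bash
cat > m.py <<'E'
from h import *
import sys
def m(n,dz,cols=(330,480)):
    im,i=ld(n);g=cv2.cvtColor(im,cv2.COLOR_BGR2GRAY).astype(float)
    G=cv2.GaussianBlur(g,(0,0),.6)
    for c in np.linspace(*cols,4).astype(int):
        r0=int(round(proj(i,[ [ray(i,(c,125),.012)[0][0],.0895,.012]])[0][1]))
        p=G[r0-8:r0+9,c-6:c+7].mean(1);d=np.gradient(p);o=np.arange(r0-8,r0+9)
        k=p[4:13].argmin()+4
        up=d[k-4:k].argmin()+k-4;dn=d[k+1:k+5].argmax()+k+1
        f=lambda j,w:(lambda q:j+(q[0]-q[2])/(2*(q[0]-2*q[1]+q[2]))*1.0)(w[j-1:j+2])
        ru=f(up,d)+r0-8;rd=f(dn,d)+r0-8
        U=ray(i,(c,ru),.012)[0];D=ray(i,(c,rd),.017+dz)[0];D2=ray(i,(c,rd),.012)[0]
        print(c,p.round().astype(int).tolist(),"x %.3f lineTopY %.4f centre %.4f bladeY %.4f(if plate %.4f) err(blade-centre)mm %.2f"%(U[0],U[1],U[1]-.00125,D[1],D2[1],1e3*(D[1]-U[1]+.00125)))
    return im,i
if __name__=="__main__": m(sys.argv[1],float(sys.argv[2]))
E
python3 m.py w5 .0045
python3 - <<'E'
from h import *
im,i=ld("w5");g=cv2.cvtColor(im,cv2.COLOR_BGR2GRAY)
f=lambda u,v:(u/2.4+180,v/2.4+50)
print("near",seg(i,edge(g,f(278,5),f(274,175),4),.012))
print("near low",seg(i,edge(g,f(268,335),f(267,405),2.5),.012))
print("face",seg(i,edge(g,f(256,200),f(252,400),2.5),.0445))
print("back",seg(i,edge(g,f(98,200),f(104,400),3),.0445))
E
```

```text
330 [138, 137, 137, 138, 138, 128, 96, 56, 46, 61, 94, 120, 123, 121, 120, 120, 121] x 0.520 lineTopY 0.0903 centre 0.0891 bladeY 0.0887(if plate 0.0884) err(blade-centre)mm -0.34
380 [135, 135, 135, 136, 135, 125, 92, 47, 37, 60, 96, 118, 120, 118, 117, 117, 118] x 0.547 lineTopY 0.0908 centre 0.0895 bladeY 0.0893(if plate 0.0889) err(blade-centre)mm -0.22
430 [134, 134, 135, 135, 125, 89, 39, 28, 55, 95, 118, 119, 117, 117, 116, 117, 118] x 0.574 lineTopY 0.0912 centre 0.0899 bladeY 0.0898(if plate 0.0894) err(blade-centre)mm -0.18
480 [131, 132, 132, 122, 86, 35, 24, 54, 95, 117, 119, 117, 117, 117, 117, 118, 118] x 0.602 lineTopY 0.0916 centre 0.0904 bladeY 0.0902(if plate 0.0899) err(blade-centre)mm -0.18
near ([[0.499, 0.1259], [0.4996, 0.0901]], 'ang', -89.13, (0.13, 56))
near low ([[0.5001, 0.0525], [0.5006, 0.0347]], 'ang', -88.71, (0.09, 60))
face ([[0.4924, 0.0865], [0.4932, 0.0472]], 'ang', -88.93, (0.08, 60))
back ([[0.4628, 0.086], [0.4634, 0.0467]], 'ang', -89.1, (0.1, 60))
```

Blade error is −0.2 mm from the line's centre, angles agree within 0.1°, and the gap to the near edge is about 7.3 mm. I'll lower to just above the bench and close the gap.

Call:
apply_moves --rows '[{"jaw": 255,"delta_pos": [-0.2,3,2],"turn": [0,0,0]},{"jaw": 255,"delta_pos": [0,0,2],"turn": [0,0,0]},{"jaw": 255,"delta_pos": [0,0,1.5],"turn": [0,0,0]},{"jaw": 255,"delta_pos": [0,0,0],"turn": [0,0,0]},{"jaw": 255,"delta_pos": [0,0,0],"turn": [0,0,0]}]'

```text
time_s: 9.15
tool_pos: [0.4845, 0.0263, 0.016]
eef_rot: [-1.571, -0.0, -1.555]
wrist_force: [0.4, 0.4, -5.1]
gripper_width: 0.0297
```

Call:
apply_moves --rows '[{"jaw": 255,"delta_pos": [0,0,0.5],"turn": [0,0,0]},{"jaw": 255,"delta_pos": [0,0,0],"turn": [0,0,0]},{"jaw": 255,"delta_pos": [0,0,0],"turn": [0,0,0]}]'

```text
time_s: 9.45
tool_pos: [0.485, 0.0264, 0.016]
eef_rot: [-1.571, -0.0, -1.555]
wrist_force: [0.5, 0.6, -4.8]
gripper_width: 0.0296
```

Call:
apply_moves --rows '[{"jaw": 255,"delta_pos": [0,0,0.5],"turn": [0,0,0]},{"jaw": 255,"delta_pos": [0,0,0],"turn": [0,0,0]},{"jaw": 255,"delta_pos": [0,0,0],"turn": [0,0,0]}]'

```text
time_s: 9.75
tool_pos: [0.4855, 0.0264, 0.0161]
eef_rot: [-1.571, -0.0, -1.555]
wrist_force: [-0.3, 0.1, -5.0]
gripper_width: 0.0295
```

Call:
apply_moves --rows '[{"jaw": 255,"delta_pos": [0,0,0.5],"turn": [0,0,0]},{"jaw": 255,"delta_pos": [0,0,0],"turn": [0,0,0]},{"jaw": 255,"delta_pos": [0,0,0],"turn": [0,0,0]}]'

```text
time_s: 10.05
tool_pos: [0.486, 0.0264, 0.016]
eef_rot: [-1.571, 0.0, -1.555]
wrist_force: [-0.0, 1.1, -5.2]
gripper_width: 0.0297
```

Call:
apply_moves --rows '[{"jaw": 255,"delta_pos": [0,0,0.4],"turn": [0,0,0]},{"jaw": 255,"delta_pos": [0,0,0],"turn": [0,0,0]},{"jaw": 255,"delta_pos": [0,0,0],"turn": [0,0,0]}]'

```text
time_s: 10.35
tool_pos: [0.4862, 0.0264, 0.016]
eef_rot: [-1.571, 0.0, -1.555]
wrist_force: [0.7, 0.2, -4.9]
gripper_width: 0.0299
```

Call:
apply_moves --rows '[{"jaw": 255,"delta_pos": [0,0,0.4],"turn": [0,0,0]},{"jaw": 255,"delta_pos": [0,0,0],"turn": [0,0,0]},{"jaw": 255,"delta_pos": [0,0,0],"turn": [0,0,0]}]'

```text
time_s: 10.65
tool_pos: [0.4863, 0.0264, 0.016]
eef_rot: [-1.572, 0.0, -1.555]
wrist_force: [-2.3, -0.4, -3.1]
gripper_width: 0.0297
```

Call:
apply_moves --rows '[{"jaw": 255,"delta_pos": [0,0,0.4],"turn": [0,0,0]},{"jaw": 255,"delta_pos": [0,0,0],"turn": [0,0,0]},{"jaw": 255,"delta_pos": [0,0,0],"turn": [0,0,0]}]'

```text
time_s: 10.95
tool_pos: [0.4863, 0.0264, 0.016]
eef_rot: [-1.572, 0.0, -1.555]
wrist_force: [-4.2, -0.3, -1.9]
gripper_width: 0.0295
```

```bash
python3 - <<'E'
from h import *
s=observe();print(s["tool_pos"],np.degrees(s["eef_rot"]),s["wrist_force"],s["torque"])
i=camera_info("wrist");im=capture("wrist");cv2.imwrite("pics/w6.png",im[:,:,::-1])
np.save("w6.npy",{k:np.array(i[k]) for k in i},allow_pickle=True)
g=cv2.cvtColor(im,cv2.COLOR_RGB2GRAY)
pr=proj(i,[[.499,.126,.012],[.4996,.09,.012],[.5007,.085,.041],[.5015,.046,.041]])
print("near",seg(i,edge(g,pr[0],pr[1],4),.012)); print("face",seg(i,edge(g,pr[2],pr[3],3),.041))
import m; m.m("w6",.001)
E
```

```text
[0.48632688 0.02639858 0.01596837] [-9.00852030e+01  5.98436717e-03 -8.90703521e+01] [-4.17015492 -0.29718413 -1.85826996] [-0.13049601  1.3116071  -0.08353937]
near ([[0.4991, 0.126], [0.4997, 0.09]], 'ang', -89.02, (0.14, 56))
face ([[0.4997, 0.085], [0.5003, 0.046]], 'ang', -89.01, (0.05, 60))
330 [136, 135, 135, 135, 136, 134, 114, 68, 47, 56, 90, 119, 122, 120, 120, 120, 120] x 0.526 lineTopY 0.0905 centre 0.0893 bladeY 0.0890(if plate 0.0888) err(blade-centre)mm -0.27
380 [135, 135, 135, 136, 134, 112, 62, 37, 49, 86, 116, 120, 118, 117, 117, 118, 119] x 0.552 lineTopY 0.0909 centre 0.0897 bladeY 0.0894(if plate 0.0892) err(blade-centre)mm -0.25
430 [135, 135, 136, 134, 112, 57, 28, 42, 83, 115, 120, 118, 117, 116, 117, 118, 118] x 0.579 lineTopY 0.0914 centre 0.0901 bladeY 0.0899(if plate 0.0897) err(blade-centre)mm -0.23
480 [132, 133, 132, 109, 53, 24, 40, 83, 116, 120, 117, 116, 117, 117, 118, 118, 118] x 0.606 lineTopY 0.0918 centre 0.0905 bladeY 0.0903(if plate 0.0901) err(blade-centre)mm -0.23
```

Contact is made at Fx −4 N, with the face angle equal to the edge angle. I'll nudge +0.25 mm in y, then lower onto the bench.

Call:
apply_moves --rows '[{"jaw": 255,"delta_pos": [-0.3,0,-0.2],"turn": [0,0,0]},{"jaw": 255,"delta_pos": [0,0.4,0],"turn": [0,0,0]},{"jaw": 255,"delta_pos": [0,0.3,0],"turn": [0,0,0]},{"jaw": 255,"delta_pos": [0,0,0],"turn": [0,0,0]}]'

```text
time_s: 11.4
tool_pos: [0.4863, 0.0266, 0.0152]
eef_rot: [-1.572, -0.0, -1.555]
wrist_force: [-4.4, -1.3, -3.3]
gripper_width: 0.0299
```

Call:
apply_moves --rows '[{"jaw": 255,"delta_pos": [0,0.3,0],"turn": [0,0,0]},{"jaw": 255,"delta_pos": [0,0,0],"turn": [0,0,0]},{"jaw": 255,"delta_pos": [0,0,0],"turn": [0,0,0]}]'

```text
time_s: 11.7
tool_pos: [0.4863, 0.0266, 0.015]
eef_rot: [-1.572, -0.0, -1.555]
wrist_force: [-5.3, 0.5, -1.6]
gripper_width: 0.0296
```

Call:
apply_moves --rows '[{"jaw": 255,"delta_pos": [0,0.3,0],"turn": [0,0,0]},{"jaw": 255,"delta_pos": [0,0,0],"turn": [0,0,0]},{"jaw": 255,"delta_pos": [0,0,0],"turn": [0,0,0]}]'

```text
time_s: 12.0
tool_pos: [0.4863, 0.0266, 0.015]
eef_rot: [-1.572, 0.0, -1.555]
wrist_force: [-5.9, -0.8, 3.7]
gripper_width: 0.0298
```

```bash
cat > v.py <<'E'
from h import *
import sys,m
n=sys.argv[1]
s=observe();print(s["time_s"],s["tool_pos"],np.degrees(s["eef_rot"]).round(2),s["wrist_force"].round(1),s["gripper_width"])
i=camera_info("wrist");im=capture("wrist");cv2.imwrite(f"pics/{n}.png",im[:,:,::-1])
np.save(n+".npy",{k:np.array(i[k]) for k in i},allow_pickle=True)
g=cv2.cvtColor(im,cv2.COLOR_RGB2GRAY)
pr=proj(i,[[.499,.126,.012],[.4996,.09,.012],[.5,.085,.04],[.5007,.046,.04]])
print("near",seg(i,edge(g,pr[0],pr[1],4),.012)); print("face",seg(i,edge(g,pr[2],pr[3],3),.04))
m.m(n,0)
E
python3 v.py w7
```

```text
12.0 [0.48625723 0.02660155 0.01500208] [-9.005e+01  1.000e-02 -8.908e+01] [-5.9 -0.8  3.7] 0.029817861096174767
near ([[0.499, 0.126], [0.4997, 0.09]], 'ang', -88.94, (0.16, 56))
face ([[0.4996, 0.085], [0.5002, 0.046]], 'ang', -89.11, (0.07, 60))
330 [136, 135, 135, 136, 135, 126, 94, 55, 56, 90, 119, 122, 120, 120, 120, 120, 121] x 0.525 lineTopY 0.0905 centre 0.0892 bladeY 0.0891(if plate 0.0889) err(blade-centre)mm -0.11
380 [135, 135, 135, 135, 125, 91, 47, 49, 86, 116, 120, 118, 117, 117, 118, 119, 119] x 0.552 lineTopY 0.0909 centre 0.0896 bladeY 0.0895(if plate 0.0893) err(blade-centre)mm -0.10
430 [135, 135, 135, 135, 125, 89, 41, 43, 83, 115, 119, 117, 117, 116, 117, 118, 118] x 0.579 lineTopY 0.0913 centre 0.0901 bladeY 0.0900(if plate 0.0898) err(blade-centre)mm -0.11
480 [131, 132, 132, 122, 85, 37, 40, 82, 115, 119, 117, 117, 117, 117, 118, 118, 118] x 0.605 lineTopY 0.0917 centre 0.0905 bladeY 0.0904(if plate 0.0902) err(blade-centre)mm -0.11
```

The blade is 0.1 mm from the line's centre, and the stock is flush and seated. Releasing.

Call:
apply_moves --rows '[{"jaw": 160,"delta_pos": [0,0,0],"turn": [0,0,0]},{"jaw": 120,"delta_pos": [0,0,0],"turn": [0,0,0]},{"jaw": 90,"delta_pos": [0,0,0],"turn": [0,0,0]},{"jaw": 90,"delta_pos": [0,0,0],"turn": [0,0,0]},{"jaw": 90,"delta_pos": [0,0,0],"turn": [0,0,0]}]'

```text
time_s: 12.55
tool_pos: [0.4875, 0.0267, 0.0148]
eef_rot: [-1.57, -0.0, -1.555]
wrist_force: [-0.5, -0.2, -0.3]
gripper_width: 0.059
```

Call:
apply_moves --rows '[{"jaw": 90,"delta_pos": [0,0,0],"turn": [0,0,0]},{"jaw": 90,"delta_pos": [0,0,0],"turn": [0,0,0]}]'

```text
time_s: 12.75
tool_pos: [0.4871, 0.0267, 0.0147]
eef_rot: [-1.571, -0.0, -1.555]
wrist_force: [1.0, 0.9, -0.7]
gripper_width: 0.0602
```

```bash
python3 v.py w8
```

```text
12.75 [0.48711975 0.02671342 0.01473223] [-89.99  -0.   -89.07] [ 1.   0.9 -0.7] 0.0601599695370891
near ([[0.4991, 0.126], [0.4996, 0.09]], 'ang', -89.2, (0.13, 60))
face ([[0.4995, 0.085], [0.5001, 0.046]], 'ang', -89.14, (0.07, 60))
330 [135, 135, 135, 135, 136, 134, 110, 60, 53, 87, 120, 123, 120, 119, 119, 120, 121] x 0.526 lineTopY 0.0905 centre 0.0892 bladeY 0.0892(if plate 0.0890) err(blade-centre)mm -0.00
380 [134, 134, 135, 136, 134, 108, 53, 45, 83, 117, 121, 118, 117, 117, 117, 118, 119] x 0.553 lineTopY 0.0909 centre 0.0896 bladeY 0.0896(if plate 0.0894) err(blade-centre)mm -0.01
430 [134, 135, 136, 134, 108, 47, 38, 80, 116, 120, 117, 116, 116, 116, 117, 118, 118] x 0.579 lineTopY 0.0913 centre 0.0901 bladeY 0.0901(if plate 0.0899) err(blade-centre)mm -0.01
480 [132, 133, 131, 105, 44, 35, 79, 117, 120, 117, 116, 116, 117, 117, 118, 118, 117] x 0.606 lineTopY 0.0918 centre 0.0905 bladeY 0.0905(if plate 0.0903) err(blade-centre)mm -0.01
```

Released without shift: the error is 0.0 mm and the stock is flush. Next I'll lift straight up and go to the weight.

Call:
apply_moves --rows '[{"jaw": 90,"delta_pos": [0,-10,0],"turn": [0,0,0]},{"jaw": 90,"delta_pos": [0,-30,0],"turn": [0,0,0]},{"jaw": 90,"delta_pos": [0,-45,0],"turn": [0,0,0]},{"jaw": 0,"delta_pos": [0,-45,0],"turn": [0,0,0]},{"jaw": 0,"delta_pos": [-40,0,0],"turn": [0,0,0]}]'

```text
time_s: 13.3
tool_pos: [0.4889, 0.063, 0.1504]
eef_rot: [-1.562, 0.001, -1.562]
wrist_force: [0.6, -0.1, -0.7]
gripper_width: 0.0716
```

Call:
apply_moves --rows '[{"jaw": 0,"delta_pos": [-45,0,-2],"turn": [0,0,0]},{"jaw": 0,"delta_pos": [-45,0,-2],"turn": [0,0,0]},{"jaw": 0,"delta_pos": [-45,0,-2],"turn": [0,0,0]},{"jaw": 0,"delta_pos": [-45,0,-3],"turn": [0,0,0]},{"jaw": 0,"delta_pos": [0,0,0],"turn": [0,0,0]}]'

```text
time_s: 13.8
tool_pos: [0.4731, 0.2535, 0.145]
eef_rot: [-1.571, 0.003, -1.546]
wrist_force: [0.5, -0.2, 0.2]
gripper_width: 0.0929
```

Call:
apply_moves --rows '[{"jaw": 0,"delta_pos": [0,0,0],"turn": [0,0,0]},{"jaw": 0,"delta_pos": [0,0,0],"turn": [0,0,0]}]'

```text
time_s: 14.0
tool_pos: [0.4744, 0.2452, 0.1451]
eef_rot: [-1.571, -0.0, -1.556]
wrist_force: [0.1, 0.0, 0.3]
gripper_width: 0.0932
```

```bash
python3 - <<'E'
from h import *
s=observe();print(s["time_s"],s["tool_pos"],s["eef_rot"])
i=camera_info("wrist");im=capture("wrist");cv2.imwrite("pics/w9.png",im[:,:,::-1])
np.save("w9.npy",{k:np.array(i[k]) for k in i},allow_pickle=True)
p=proj(i,[[.4775,.3437,.056],[.4775,.3437,0]]);print(p)
u,v=p[0].astype(int);x0=max(u-60,0);y0=max(v-60,0);print(x0,y0)
cv2.imwrite("pics/w9b.png",cv2.resize(im[y0:y0+120,x0:x0+120],None,fx=4,fy=4,interpolation=cv2.INTER_CUBIC)[:,:,::-1])
E
```

```text
14.0 [0.47438127 0.24516598 0.14514863] [-1.57075255e+00 -4.25155600e-04 -1.55589676e+00]
[[260.14235965  73.19410369]
 [258.91530245  80.36723586]]
200 13
```

View pics/w9b.png

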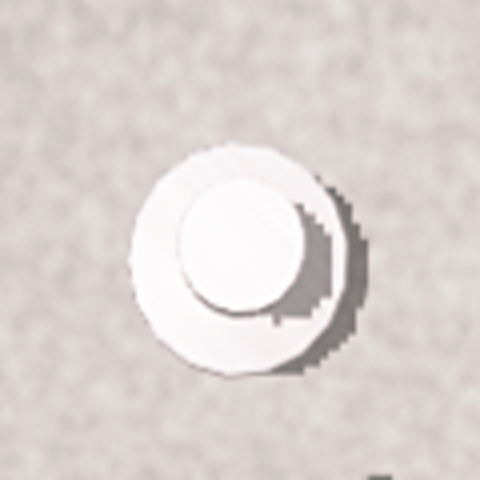

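The knob's top is at crop (242,246), which is pixel (260.5,74.5), about 1 px from the prediction. The weight is upright.

```bash
python3 - <<'E'
from h import *
im,i=ld("w9");print(ray(i,(260.5,74.5),.056),ray(i,(259.5,78),.026))
plan([.4778,.343,.075],-89.15,4)
E
```

```text
[[0.47779614 0.34275447 0.056     ]] [[0.47757631 0.34320871 0.026     ]]
from [0.4746 0.2448 0.1451] -89.2 step 30.2 turn/row [0,-0.01,0]
[-24.5, 17.5, 1.2]
[-24.5, 17.5, 1.2]
[-24.5, 17.5, 1.2]
[-24.5, 17.5, 1.2]
```

Call:
apply_moves --rows '[{"jaw": 0,"delta_pos": [-24.5,12,1.2],"turn": [0,0,0]},{"jaw": 0,"delta_pos": [-24.5,16,1.2],"turn": [0,0,0]},{"jaw": 0,"delta_pos": [-24.5,18,1.2],"turn": [0,0,0]},{"jaw": 0,"delta_pos": [-24.5,18,1.2],"turn": [0,0,0]},{"jaw": 0,"delta_pos": [0,6,0],"turn": [0,0,0]}]'

```text
time_s: 14.55
tool_pos: [0.4774, 0.3462, 0.0732]
eef_rot: [-1.572, 0.0, -1.553]
wrist_force: [-0.7, -0.4, 0.3]
gripper_width: 0.0933
```

Call:
apply_moves --rows '[{"jaw": 0,"delta_pos": [0,0,0],"turn": [0,0,0]},{"jaw": 0,"delta_pos": [0,0,0],"turn": [0,0,0]},{"jaw": 0,"delta_pos": [0,0,0],"turn": [0,0,0]}]'

```text
time_s: 14.85
tool_pos: [0.4784, 0.3431, 0.0756]
eef_rot: [-1.57, 0.0, -1.557]
wrist_force: [-0.3, -0.2, 0.4]
gripper_width: 0.0929
```

Call:
apply_moves --rows '[{"jaw": 0,"delta_pos": [0,16,-0.4],"turn": [0,0,0]},{"jaw": 0,"delta_pos": [0,16,0],"turn": [0,0,0]},{"jaw": 0,"delta_pos": [0,9,0],"turn": [0,0,0]},{"jaw": 0,"delta_pos": [0,3,0],"turn": [0,0,0]},{"jaw": 100,"delta_pos": [0,0,0],"turn": [0,0,0]}]'

```text
time_s: 15.35
tool_pos: [0.4774, 0.3442, 0.0309]
eef_rot: [-1.571, -0.0, -1.555]
wrist_force: [-0.1, 0.4, -0.0]
gripper_width: 0.0887
```

Call:
apply_moves --rows '[{"jaw": 130,"delta_pos": [0,0,0],"turn": [0,0,0]},{"jaw": 160,"delta_pos": [0,0,0],"turn": [0,0,0]},{"jaw": 160,"delta_pos": [0,0,0],"turn": [0,0,0]},{"jaw": 160,"delta_pos": [0,0,0],"turn": [0,0,0]},{"jaw": 160,"delta_pos": [0,0,0],"turn": [0,0,0]}]'

```text
time_s: 15.85
tool_pos: [0.4773, 0.3447, 0.0309]
eef_rot: [-1.571, 0.0, -1.555]
wrist_force: [-1.0, -0.3, -0.2]
gripper_width: 0.0495
```

Call:
apply_moves --rows '[{"jaw": 160,"delta_pos": [1.5,0,0.3],"turn": [0,0,0]},{"jaw": 160,"delta_pos": [0,0,0],"turn": [0,0,0]},{"jaw": 255,"delta_pos": [0,0,0],"turn": [0,0,0]},{"jaw": 255,"delta_pos": [0,0,0],"turn": [0,0,0]},{"jaw": 255,"delta_pos": [0,0,0],"turn": [0,0,0]}]' --grip_force 40

```text
time_s: 16.35
tool_pos: [0.4777, 0.3431, 0.0307]
eef_rot: [-1.571, -0.0, -1.555]
wrist_force: [0.7, 0.1, -0.6]
gripper_width: 0.0243
```

Call:
apply_moves --rows '[{"jaw": 255,"delta_pos": [0,0,0],"turn": [0,0,0]},{"jaw": 255,"delta_pos": [0,0,0],"turn": [0,0,0]},{"jaw": 255,"delta_pos": [0,0,0],"turn": [0,0,0]},{"jaw": 255,"delta_pos": [0,0,0],"turn": [0,0,0]}]'

```text
time_s: 16.75
tool_pos: [0.4777, 0.3431, 0.0307]
eef_rot: [-1.571, -0.0, -1.555]
wrist_force: [0.9, 0.5, -1.1]
gripper_width: 0.0237
```

Call:
apply_moves --rows '[{"jaw": 255,"delta_pos": [0,-8,0],"turn": [0,0,0]},{"jaw": 255,"delta_pos": [0,-22,0],"turn": [0,0,0]},{"jaw": 255,"delta_pos": [0,-35,0],"turn": [0,0,0]},{"jaw": 255,"delta_pos": [0,-27,0],"turn": [0,0,0]},{"jaw": 255,"delta_pos": [0,-8,0],"turn": [0,0,0]}]'

```text
time_s: 17.25
tool_pos: [0.4782, 0.3436, 0.1334]
eef_rot: [-1.569, 0.002, -1.555]
wrist_force: [0.2, 0.2, -4.6]
gripper_width: 0.0241
```

Call:
apply_moves --rows '[{"jaw": 255,"delta_pos": [0,0,0],"turn": [0,0,0]}]'

```text
time_s: 17.35
tool_pos: [0.4775, 0.3435, 0.1315]
eef_rot: [-1.57, 0.001, -1.554]
wrist_force: [-0.2, 0.1, -4.7]
gripper_width: 0.024
```

```bash
python3 - <<'E'
from h import *
print(observe()["gripper_width"],observe()["torque"])
plan([.5749,.0742,.131],-89.09,9)
i=camera_info("wrist");im=capture("wrist");cv2.imwrite("pics/w10.png",cv2.resize(im,(640,480))[:,:,::-1])
E
```

```text
0.02399708638587949 [-0.04762948  0.05417524  0.05627309]
from [0.4775 0.3435 0.1315] -89.04 step 31.8 turn/row [0,0.01,0]
[30.1, 0.1, 10.3]
```

View pics/w10.png

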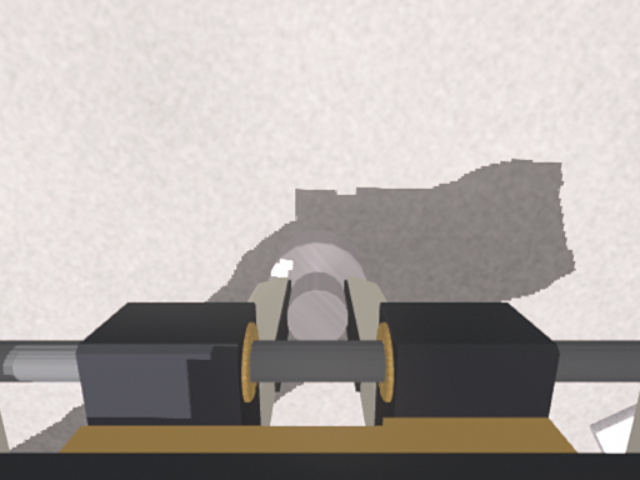

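The weight is held upright between the pads (knob ≈ (317,316)). I'll carry it above the blade.

Call:
apply_moves --rows '[{"jaw": 255,"delta_pos": [15,0,5],"turn": [0,0,0]},{"jaw": 255,"delta_pos": [30,0,10.3],"turn": [0,0,0]},{"jaw": 255,"delta_pos": [30,0,10.3],"turn": [0,0,0]},{"jaw": 255,"delta_pos": [30,0,10.3],"turn": [0,0,0]},{"jaw": 255,"delta_pos": [30,0,10.3],"turn": [0,0,0]}]'

```text
time_s: 17.9
tool_pos: [0.5256, 0.2062, 0.1292]
eef_rot: [-1.573, -0.002, -1.555]
wrist_force: [0.1, 1.1, -5.0]
gripper_width: 0.0241
```

Call:
apply_moves --rows '[{"jaw": 255,"delta_pos": [30,0,10.3],"turn": [0,0,0]},{"jaw": 255,"delta_pos": [30,0,10.3],"turn": [0,0,0]},{"jaw": 255,"delta_pos": [30,0,10.3],"turn": [0,0,0]},{"jaw": 255,"delta_pos": [30,0,10.3],"turn": [0,0,0]},{"jaw": 255,"delta_pos": [15,0,5],"turn": [0,0,0]}]'

```text
time_s: 18.4
tool_pos: [0.5743, 0.0701, 0.1295]
eef_rot: [-1.572, -0.002, -1.559]
wrist_force: [0.3, 1.1, -4.2]
gripper_width: 0.0241
```

Call:
apply_moves --rows '[{"jaw": 255,"delta_pos": [0,0,0],"turn": [0,0,0]},{"jaw": 255,"delta_pos": [0,0,0],"turn": [0,0,0]},{"jaw": 255,"delta_pos": [0,0,0],"turn": [0,0,0]}]'

```text
time_s: 18.7
tool_pos: [0.5736, 0.0759, 0.1301]
eef_rot: [-1.572, 0.0, -1.553]
wrist_force: [0.4, 0.3, -5.1]
gripper_width: 0.0241
```

```bash
python3 - <<'E'
from h import *
print(observe()["gripper_width"])
plan([.5749,.0742,.056],-89.09,3)
E
```

```text
0.02406183602885159
from [0.5736 0.0759 0.1301] -88.98 step 24.7 turn/row [0,0.04,0]
[0.6, 24.7, 0.4]
[0.6, 24.7, 0.4]
[0.6, 24.7, 0.4]
```

Call:
apply_moves --rows '[{"jaw": 255,"delta_pos": [0.6,15,0.4],"turn": [0,0,0]},{"jaw": 255,"delta_pos": [0.6,25,0.4],"turn": [0,0,0]},{"jaw": 255,"delta_pos": [0.5,22,0.4],"turn": [0,0,0]},{"jaw": 255,"delta_pos": [0,11,0],"turn": [0,0,0]},{"jaw": 255,"delta_pos": [0,3,0],"turn": [0,0,0]}]'

```text
time_s: 19.2
tool_pos: [0.5747, 0.0738, 0.0536]
eef_rot: [-1.573, -0.0, -1.553]
wrist_force: [-0.3, -0.3, -4.7]
gripper_width: 0.0241
```

Call:
apply_moves --rows '[{"jaw": 255,"delta_pos": [0,0,0],"turn": [0,0,0]},{"jaw": 255,"delta_pos": [0,0,0],"turn": [0,0,0]},{"jaw": 255,"delta_pos": [0,0,0],"turn": [0,0,0]}]'

```text
time_s: 19.5
tool_pos: [0.5761, 0.0731, 0.0556]
eef_rot: [-1.569, 0.0, -1.554]
wrist_force: [-0.0, -0.2, -4.8]
gripper_width: 0.024
```

Call:
apply_moves --rows '[{"jaw": 255,"delta_pos": [-1,3,-1],"turn": [0,0,0]},{"jaw": 255,"delta_pos": [0,2,0],"turn": [0,0,0]},{"jaw": 255,"delta_pos": [0,0.7,0],"turn": [0,0,0]},{"jaw": 255,"delta_pos": [0,0,0],"turn": [0,0,0]},{"jaw": 255,"delta_pos": [0,0,0],"turn": [0,0,0]}]'

```text
time_s: 20.0
tool_pos: [0.5746, 0.0739, 0.049]
eef_rot: [-1.571, -0.0, -1.555]
wrist_force: [-0.2, 1.2, -5.0]
gripper_width: 0.0239
```

Call:
apply_moves --rows '[{"jaw": 255,"delta_pos": [0,0.5,0],"turn": [0,0,0]},{"jaw": 255,"delta_pos": [0,0,0],"turn": [0,0,0]},{"jaw": 255,"delta_pos": [0,0,0],"turn": [0,0,0]}]'

```text
time_s: 20.3
tool_pos: [0.5746, 0.0739, 0.0486]
eef_rot: [-1.571, -0.0, -1.555]
wrist_force: [-0.3, -0.8, -4.2]
gripper_width: 0.0239
```

Call:
apply_moves --rows '[{"jaw": 255,"delta_pos": [0,0.5,0],"turn": [0,0,0]},{"jaw": 255,"delta_pos": [0,0,0],"turn": [0,0,0]},{"jaw": 255,"delta_pos": [0,0,0],"turn": [0,0,0]}]'

```text
time_s: 20.6
tool_pos: [0.5746, 0.0739, 0.048]
eef_rot: [-1.571, -0.0, -1.555]
wrist_force: [0.7, 0.0, -5.1]
gripper_width: 0.0242
```

Call:
apply_moves --rows '[{"jaw": 255,"delta_pos": [0,0.3,0],"turn": [0,0,0]},{"jaw": 255,"delta_pos": [0,0,0],"turn": [0,0,0]},{"jaw": 255,"delta_pos": [0,0,0],"turn": [0,0,0]}]'

```text
time_s: 20.9
tool_pos: [0.5746, 0.074, 0.0478]
eef_rot: [-1.571, 0.0, -1.555]
wrist_force: [-0.2, -0.6, -4.2]
gripper_width: 0.0237
```

Call:
apply_moves --rows '[{"jaw": 255,"delta_pos": [0,0.3,0],"turn": [0,0,0]},{"jaw": 255,"delta_pos": [0,0,0],"turn": [0,0,0]},{"jaw": 255,"delta_pos": [0,0,0],"turn": [0,0,0]}]'

```text
time_s: 21.2
tool_pos: [0.5746, 0.0739, 0.0475]
eef_rot: [-1.571, -0.0, -1.555]
wrist_force: [-0.3, 0.2, -3.9]
gripper_width: 0.0244
```

Call:
apply_moves --rows '[{"jaw": 255,"delta_pos": [0,0.2,0],"turn": [0,0,0]},{"jaw": 255,"delta_pos": [0,0,0],"turn": [0,0,0]},{"jaw": 255,"delta_pos": [0,0,0],"turn": [0,0,0]}]'

```text
time_s: 21.5
tool_pos: [0.5746, 0.0739, 0.0473]
eef_rot: [-1.571, -0.0, -1.555]
wrist_force: [0.5, 0.2, -4.3]
gripper_width: 0.024
```

Call:
apply_moves --rows '[{"jaw": 255,"delta_pos": [0,0.3,0],"turn": [0,0,0]},{"jaw": 255,"delta_pos": [0,0,0],"turn": [0,0,0]},{"jaw": 255,"delta_pos": [0,0,0],"turn": [0,0,0]}]'

```text
time_s: 21.8
tool_pos: [0.5747, 0.0739, 0.0471]
eef_rot: [-1.57, 0.0, -1.555]
wrist_force: [0.1, 0.2, -0.9]
gripper_width: 0.0244
```

Call:
apply_moves --rows '[{"jaw": 255,"delta_pos": [0,0.3,0],"turn": [0,0,0]},{"jaw": 255,"delta_pos": [0,0,0],"turn": [0,0,0]},{"jaw": 255,"delta_pos": [0,0,0],"turn": [0,0,0]}]'

```text
time_s: 22.1
tool_pos: [0.5748, 0.0739, 0.0469]
eef_rot: [-1.57, 0.0, -1.555]
wrist_force: [0.0, 0.0, 5.1]
gripper_width: 0.0241
```

Call:
apply_moves --rows '[{"jaw": 255,"delta_pos": [0,-0.2,0],"turn": [0,0,0]},{"jaw": 255,"delta_pos": [0,0,0],"turn": [0,0,0]}]'

```text
time_s: 22.3
tool_pos: [0.5748, 0.074, 0.047]
eef_rot: [-1.57, 0.0, -1.555]
wrist_force: [-0.0, 0.3, 4.1]
gripper_width: 0.0242
```

```bash
python3 - <<'E'
from h import *
s=observe();print(s["tool_pos"],s["wrist_force"],s["torque"])
i=camera_info("wrist");im=capture("wrist");cv2.imwrite("pics/w11.png",im[:,:,::-1]);np.save("w11.npy",{k:np.array(i[k]) for k in i},allow_pickle=True)
print(proj(i,[[.5,.0887,.012],[.6368,.0908,.012],[.5,.0887,.017],[.4995,.126,.012]]))
cv2.imwrite("pics/w11b.png",cv2.resize(im,(800,600),interpolation=cv2.INTER_CUBIC)[:,:,::-1])
E
```

```text
[0.5747585  0.07396225 0.04696748] [-0.00786275  0.27918917  4.06721089] [-0.08384605  0.25110159 -0.00769964]
[[143.26268522 194.3346822 ]
 [347.0806655  194.44924919]
 [140.62600678 196.30380335]
 [138.18501965 138.07684009]]
```

View pics/w11b.png

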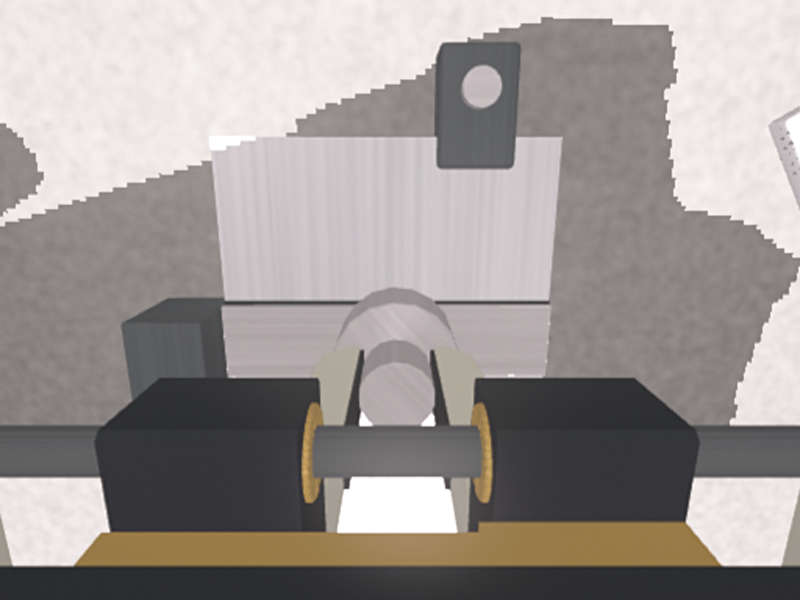

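The weight stands on the blade, and the blade edge still runs along the pen line (row ≈302). I'll relieve the press a little, then release gently.

Call:
apply_moves --rows '[{"jaw": 255,"delta_pos": [0,-0.2,0],"turn": [0,0,0]},{"jaw": 255,"delta_pos": [0,0,0],"turn": [0,0,0]},{"jaw": 255,"delta_pos": [0,0,0],"turn": [0,0,0]}]' --grip_force 8

```text
time_s: 22.65
tool_pos: [0.5749, 0.074, 0.047]
eef_rot: [-1.57, -0.0, -1.555]
wrist_force: [1.8, -0.3, 0.3]
gripper_width: 0.0246
```

Call:
apply_moves --rows '[{"jaw": 170,"delta_pos": [0,0,0],"turn": [0,0,0]},{"jaw": 150,"delta_pos": [0,0,0],"turn": [0,0,0]},{"jaw": 120,"delta_pos": [0,0,0],"turn": [0,0,0]},{"jaw": 100,"delta_pos": [0,0,0],"turn": [0,0,0]},{"jaw": 100,"delta_pos": [0,0,0],"turn": [0,0,0]}]'

```text
time_s: 23.15
tool_pos: [0.5744, 0.0739, 0.047]
eef_rot: [-1.571, -0.0, -1.555]
wrist_force: [-0.2, -0.5, 0.3]
gripper_width: 0.0552
```

Call:
apply_moves --rows '[{"jaw": 100,"delta_pos": [0,0,0],"turn": [0,0,0]},{"jaw": 100,"delta_pos": [0,0,0],"turn": [0,0,0]}]'

```text
time_s: 23.35
tool_pos: [0.5746, 0.0739, 0.047]
eef_rot: [-1.571, -0.0, -1.555]
wrist_force: [0.2, -0.3, 1.0]
gripper_width: 0.0566
```

Call:
apply_moves --rows '[{"jaw": 100,"delta_pos": [0,-8,0],"turn": [0,0,0]},{"jaw": 100,"delta_pos": [0,-20,0],"turn": [0,0,0]},{"jaw": 100,"delta_pos": [0,-30,0],"turn": [0,0,0]},{"jaw": 100,"delta_pos": [0,-40,0],"turn": [0,0,0]},{"jaw": 100,"delta_pos": [0,-15,0],"turn": [0,0,0]}]'

```text
time_s: 23.85
tool_pos: [0.5757, 0.0737, 0.1637]
eef_rot: [-1.567, 0.001, -1.555]
wrist_force: [-0.2, 0.2, 0.2]
gripper_width: 0.0565
```

Call:
apply_moves --rows '[{"jaw": 100,"delta_pos": [30,0,-5],"turn": [0,0,0]},{"jaw": 100,"delta_pos": [40,0,-5],"turn": [0,0,0]},{"jaw": 100,"delta_pos": [20,0,-5],"turn": [0,0,0]},{"jaw": 100,"delta_pos": [0,0,0],"turn": [0,0,0]},{"jaw": 100,"delta_pos": [0,0,0],"turn": [0,0,0]}]'

```text
time_s: 24.35
tool_pos: [0.5611, -0.0163, 0.1606]
eef_rot: [-1.57, 0.0, -1.556]
wrist_force: [-0.2, 0.9, -0.0]
gripper_width: 0.0565
```

```bash
python3 - <<'E'
from h import *
s=observe();print(s["time_s"],s["tool_pos"],s["wrist_force"])
i=camera_info("wrist");im=capture("wrist");cv2.imwrite("pics/w12.png",im[:,:,::-1]);np.save("w12.npy",{k:np.array(i[k]) for k in i},allow_pickle=True)
print(proj(i,[[.4996,.0889,.015],[.6396,.0912,.015],[.5749,.0742,.017],[.5749,.0742,.073],[.48,.03,.04]])/S)
cv2.imwrite("pics/w12b.png",cv2.resize(im,(800,600),interpolation=cv2.INTER_CUBIC)[:,:,::-1])
E
```

```text
24.35 [ 0.56109811 -0.01627824  0.16055005] [-1.92028556e-01  8.69327146e-01 -6.83408460e-04]
[[297.8644993  112.55977449]
 [529.37141528 112.30341141]
 [421.82147988 139.89126939]
 [427.7016914  131.84439131]
 [259.53895551 213.91647517]]
```

View pics/w12b.png

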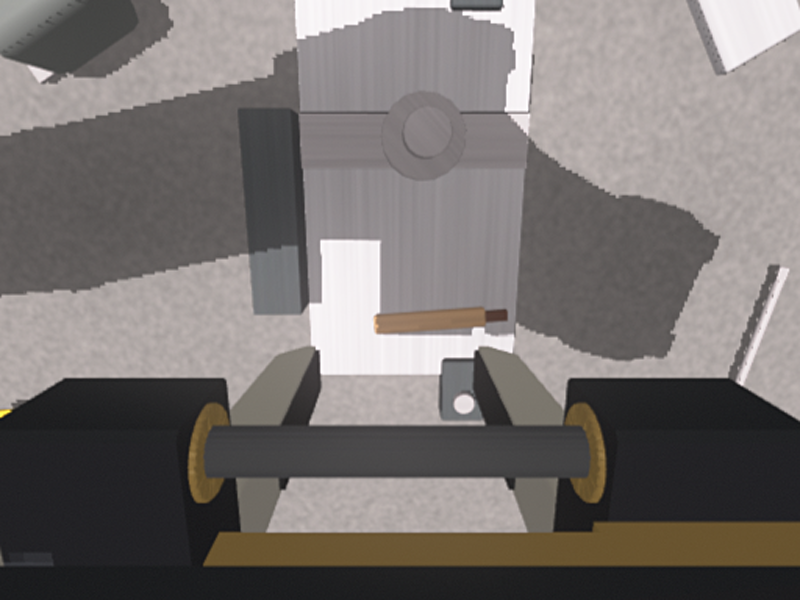

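The weight is upright at (427,132), as predicted. The stock lies along the near edge (column ≈303) and the blade edge is on the line (row ≈112). One final numeric check before handing in.

```bash
python3 - <<'E'
from h import *
im,i=ld("w12");g=cv2.cvtColor(im,cv2.COLOR_BGR2GRAY)
for a,b in (((305,112.5),(378,112.5)),((470,112.5),(522,112.5))):
    print("line top->centre y",ray(i,edge(g,(a[0]*S,(a[1]-2)*S),(b[0]*S,(b[1]-2)*S),1.5)[0],.012)[:,:2].round(4).tolist(),"blade",ray(i,edge(g,(a[0]*S,(a[1]+2)*S),(b[0]*S,(b[1]+2)*S),1.5)[0],.016)[:,:2].round(4).tolist())
print("inner",seg(i,edge(g,(303*S,168*S),(525*S,167*S),3),.016))
print("near",seg(i,edge(g,(296*S,5*S),(299*S,100*S),3),.012))
pr=proj(i,[[.4995,.085,.04],[.5014,-.028,.04]])
print("face",seg(i,edge(g,pr[0],pr[1],3),.04))
print("weight",ray(i,(428*S,132*S),.073),ray(i,(424*S,135.5*S),.043))
E
```

```text
line top->centre y [[0.5034, 0.0907], [0.5479, 0.0914]] blade [[0.5041, 0.0883], [0.5481, 0.0889]]
line top->centre y [[0.604, 0.0923], [0.6358, 0.0927]] blade [[0.6036, 0.0897], [0.635, 0.0902]]
inner ([[0.5018, 0.0571], [0.6394, 0.0587]], 'ang', 0.69, (0.14, 33))
near ([[0.4989, 0.1477], [0.5, 0.0964]], 'ang', -88.75, (0.16, 55))
face ([[0.5002, 0.085], [0.5018, -0.028]], 'ang', -89.17, (0.09, 60))
weight [[0.57505045 0.0741291  0.073     ]] [[0.5747408  0.07475753 0.043     ]]
```

```bash
python3 -c "
from cell import *
print(hand_in())"
```

```text
the job is handed in; nothing more can be done
None
```

I laid the square to the plate and let go of it, then set the weight upright on the middle of the blade. I handed in at about 24 s of the 62 s.

**Square, after release:** the close-up wrist view put the blade's outer edge within 0.1 mm of the pen line's centre. The stock's face lay along the near edge to within about 0.1°. I pushed it into contact with the plate at about 4–6 N and seated it on the bench before opening the fingers.

**Weight, after release:** it stood upright at (0.575, 0.074), within about 1 mm of the computed blade middle. I pressed it down with about 10 N at most before letting go, and the gripper was clear of everything at hand-in.

**Last checks that were weaker or disagreed:**
- **Blade edge:** the last view was taken from higher up, where the visible strip of pen line is only about 1 pixel wide. It put the blade edge up to about 1 mm on the near side of the line's centre. I put that down to image blur, as the stock face and weight were where expected, but I did not take a second close-up of the blade after setting the weight down.
- **Blade sag:** the weight touched down about 0.5 mm lower than computed. The blade may have dipped slightly in its 1.5 mm gap above the plate.
- **Bystanders:** I never went near the pencil, tape, offcut, screwdriver or spanner. They looked undisturbed where they appeared in the pictures, but I did not measure them.

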